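# Put the bur turntable back on its stand and press on the axle cap

## Task

Put the round bur turntable back on the spindle of its green stand, then press the blue axle cap straight down the spindle by feel until its foot is firmly home on the brass shims on the hub, and let go, leaving the cap upright and touching the shims. Press firmly but no harder than it needs, as the thin hub cracks if the cap bears on it with more than 25 N, and leave the other things on the bench where they lie.

Things in the scene. Friction and masses are not known exactly. Their poses are not given: they have to be found in the camera images.
- stand: the rotary bur stand's heavy green base (3.2 kg, stands freely), left or right of the robot: round, 120 mm across, 22 mm high, a dark steel shoulder on it (42 mm across, top at 28 mm) and on its axis an upright plain steel spindle, 8 mm thick, up to 83 mm, then a nose tapering to 3 mm thick at 89 mm. Origin: centre of the underside, z up
- seat (a point): centre of the stand's shoulder, 28 mm above the stand's origin, where the underside of the turntable comes to rest
- spindle_tip (a point): the top of the spindle's nose, on the axis, 89 mm above the stand's origin; it stands 25 mm out of the hub when the turntable is seated
- turntable: the loose turntable, 0.18 to 0.36 kg, flat on the bench: wooden disc 116 mm across, 12 mm thick, with a plain aluminium hub, 30 mm thick, 36 mm above the underside (take it by the hub from above) and a 10 mm hole right through. Twelve burs stand on it at 50 mm radius, up to 44 mm above the underside. Origin: centre of the underside, z up
- hub_top (a point): centre of the hub's flat top, 36 mm above the turntable's origin. On it, held to it, lie brass shim washers (23 mm across) in a stack 1 to 6 mm thick, different each time and not measured; the cap's foot must land on them. About 6 to 15 N of cap on shims is a firm fit; more than 25 N cracks the hub. The spindle passes through the shims
- cap: the blue axle cap: round, 24 mm across, 29 mm high, crown slightly domed, 80 g, standing on its open foot. Origin: centre of the foot, z up. Eight sprung teeth 3 mm above the foot leave a 6 mm opening and bite the spindle; a 9 mm bore above them guides it. Held 5 mm or more above the foot it can be pressed home without the fingers meeting the hub; or push on its crown
- cap_crown (a point): the middle of the cap's crown, 29 mm above its foot. Going down, the teeth meet the nose when the foot is some 5 mm below the tip, then drag on the spindle with 3 to 9 N. The shims' push comes on top, rising 20 N per mm. The teeth resist rising back with up to 10 N: when a push stops or eases, part of its load stays on the shims, so judge by the push's highest force
- push_nut: spare flat push nut: steel ring, 25 mm across, 6 mm high, 11 mm hole, lying flat near the cap; bystander, leave it. Origin: centre of its underside
- collar: brass collar ring, 26 mm across, 16 mm high, standing near the cap; bystander, leave it. Origin: centre of its underside
- pliers: pliers with red handles, 150 mm long, 14 mm high, lying on the bench; bystander. Origin: at the pivot, bench level
- cutters: cutters with dark steel handles, 170 mm long, 14 mm high, lying on the bench; bystander. Origin: at the pivot, bench level
- marker: grey felt pen with black cap, 133 mm long, 17 mm thick, lying on the bench; bystander. Origin: about its middle, bench level
- jar: glass jar with black lid, 68 mm across, 75 mm high; bystander. Origin: centre of its underside
- tub: small open blue tub, 60 mm across, 35 mm high; bystander. Origin: centre of its underside
Not all that is in view belongs to the job. Leave any purple or turquoise look-alike of the turntable alone.

How it is judged:
By the outcome, as a careful person would: the job done as asked, in the order asked, and still so for the second after the job is handed in, with the robot touching nothing.
It also fails if it takes over 72 s, if anything falls off the work surface, if the arm or the gripper's body presses on something with over 40 N, if the wrist force passes 120 N, or if a joint passes its speed limit or range.

## Robot

A 6-joint arm with a two-finger parallel gripper is mounted at the origin on the work surface. World frame = base frame: x ahead of the robot, y to its left, z up, the work surface at z = 0. Lengths are in mm, angles in rad, forces in N, time in s.
With the tool pointing down it reaches from about 400 to 925 mm from the base axis. Payload 12.5 kg.
Tool frame: the origin (TCP) lies on the centre line of the jaws, within the pads' length; the fingertips stand 14 mm ahead of it and the grasp point (between the pads) lies 5 mm behind it; z points along the fingers, x is the direction in which the jaws open and shut, and the axes are right-handed (so a half turn about z gives the same grasp; the last joint's range is limited). The gripper opens to 95 mm and grips with 3 to 60 N. Pads are 20 mm wide; open, the fingers measure 119 mm over their backs; the gripper's body (75 mm by 180 mm) begins 59 mm behind the grasp point.
Start: joints at [-1.259, 0.491, 1.559, -0, 1.092, -0.106], TCP at [253.618, -571.247, 228.661] pointing down, gripper open.
Joint ranges: [-3.1, 3.1], [-0.84, 2.19], [0.05, 2.79], [-1.13, 4.28], [0.06, 2.93], [-2.69, 2.69]. Speed limits (rad/s): [2.22, 2.22, 2.79, 3.14, 3.14, 3.14].

## Interface

Orientations are given as [roll, pitch, yaw] about the fixed x, y, z axes, in that order (R = Rz(yaw) Ry(pitch) Rx(roll)).
In Python, from cell import state, read_camera, job_done gives the robot as it stands.
- The arm moves only by the shell command python3 -m handwheel 'ROWS'. ROWS is JSON, a list of rows, each an object of numbers: "hand": the finger opening in m, from 0 to 0.0951; "x", "y", "z": the shift along the world's x, y, z in m; "spin": the turn about the world's z in units of 5 degrees (1.0 is 5 degrees). In form: [{"hand": .., "x": .., "y": .., "z": .., "spin": ..}, ...]. A call has 1 to 20 rows; each row is the pose to reach, as a shift and turn from the pose commanded when the call began; what a row does not reach only later rows make up. A row lasts 1/12 s, in which the tool goes at most 41.7 mm and 7.16 degrees, less where a joint would pass 70% of its speed; a pose out of reach is approached as far as the arm can. A call with a gripper value outside its range is refused whole. The fingers move at their own pace and stop on an object; the grip force is fixed at half the most. Time passes only in rows, so rows that repeat a pose let the fingers close. It gives the time, the measured TCP pose, the force and the opening at its end, in the units of the state.
- state(): the state, without advancing time (a new reading comes with each control period).
- read_camera(name): name is "side" or "top" or "wrist"; returns a dict with "img" (384x512x3 uint8, red, green, blue), "fx", "fy", "cx", "cy" (pixels), "T" (4x4, takes a point from camera to world coordinates). Camera axes: x right, y down, z forward; pixel columns grow to the right and rows downward; lengths in mm; the calibration is good to about 2 mm. A picture is of the moment at which its call begins. There is no depth.
- job_done(): hands the job in, once; it reports no verdict.
The state is a dict: "t": time; "joints": joint angles; "qvel": joint speeds; "tau": joint torques, N m; "eef_pos": TCP position; "tcp_rot": TCP orientation; "ft_force": force on the tool from outside, world axes, zero at the start; "moment": the same for the moment, N m; "opening": opening from 0.0 (shut) to 1.0 (fully open).
Only numpy, scipy, OpenCV 4.12 (cv2) and the standard library are available. Lean on these libraries where they do the work, as an engineer would, in place of code of your own. Each camera call takes 0.05 s, during which the arm holds its last target. There are 200 camera calls.

## Working session

There is one attempt and no reset: what is moved stays moved. The work goes in short steps, Python scripts to look and compute and a shell command to move; the robot and the scene stay as the last step left them, time stands still between calls to the robot, and variables do not carry over. Pictures are saved under pics/ and viewed, about 8 in all and at most 12, crops included, and the job is handed in when it is done.

```bash
mkdir -p pics; ls
python3 - <<'E'
from cell import state, read_camera
import cv2,numpy as np
s=state();print(s['t'],s['eef_pos'],s['tcp_rot'],s['opening'],s['ft_force'])
for n in('top','side'):
    r=read_camera(n);np.save(f'pics/{n}0.npy',r['img']);cv2.imwrite(f'pics/{n}0.png',cv2.cvtColor(r['img'],cv2.COLOR_RGB2BGR))
    print(n,r['fx'],r['cx'],r['cy'],np.round(r['T'],3).tolist())
E
```

```text
pics
0.0 [ 253.54879046 -571.00763643  228.04439773] [-3.14146699e+00  1.12903813e-03 -1.15300938e+00] 0.9990293606912254 [-1.51026233  0.38286069  0.33531185]
top 387.5555722207974 255.29578553853966 194.0004705572681 [[0.024, -0.986, 0.166, 358.513], [-1.0, -0.025, -0.004, 17.147], [0.008, -0.166, -0.986, 1226.335], [0.0, 0.0, 0.0, 1.0]]
side 382.40137223943344 258.89669257594176 188.23167042772806 [[-0.913, -0.226, 0.339, 167.377], [-0.408, 0.501, -0.763, 912.106], [0.003, -0.835, -0.549, 743.284], [0.0, 0.0, 0.0, 1.0]]
```

View pics/top0.png

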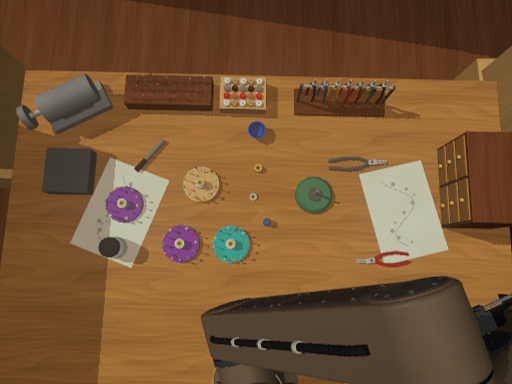

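View pics/side0.png

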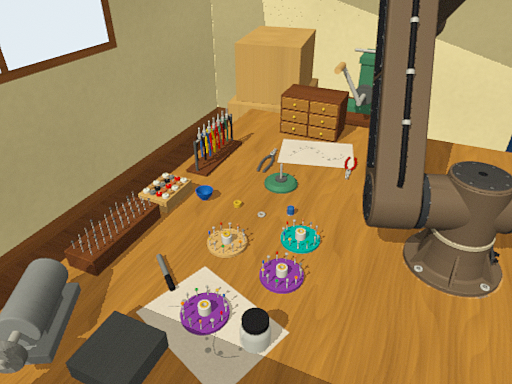

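The top view shows the wood-coloured disc at (201,184), purple discs at (125,204) and (181,244), and a turquoise one at (231,244). The wooden one fits the description; purple and turquoise are look-alikes. The green stand is at (314,195), the blue cap at (267,223), the push nut at (253,197) and the collar at (258,168). In the side view the wooden disc is at (227,240), the stand at (281,183) and the cap at (291,210).

```bash
cat > h.py <<'E'
import numpy as np,cv2
from cell import state,read_camera
def ray(r,u,v):
    d=r['T'][:3,:3]@np.array([(u-r['cx'])/r['fx'],(v-r['cy'])/r['fy'],1]);return r['T'][:3,3],d
def plane(r,u,v,z):
    o,d=ray(r,u,v);return (o+d*(z-o[2])/d[2])
def proj(r,p):
    c=np.linalg.inv(r['T'])@np.r_[p,1];return c[0]/c[2]*r['fx']+r['cx'],c[1]/c[2]*r['fy']+r['cy']
def tri(a,b):
    (o1,d1),(o2,d2)=a,b
    s=np.linalg.lstsq(np.c_[d1,-d2],o2-o1,rcond=None)[0];p,q=o1+d1*s[0],o2+d2*s[1]
    return (p+q)/2,np.linalg.norm(p-q)
def mask(img,lo,hi,box):
    h=cv2.cvtColor(img,cv2.COLOR_RGB2HSV);m=cv2.inRange(h,lo,hi);k=np.zeros_like(m);x0,y0,x1,y1=box;k[y0:y1,x0:x1]=255;return m&k
def blob(m):
    c=max(cv2.findContours(m,0,2)[0],key=cv2.contourArea);x,y,w,h=cv2.boundingRect(c);M=cv2.moments(c)
    return (M['m10']/M['m00'],M['m01']/M['m00']),(x,y,w,h),cv2.contourArea(c)
def save(n,img): cv2.imwrite(f'pics/{n}.png',cv2.cvtColor(img,cv2.COLOR_RGB2BGR))
E
python3 - <<'E'
from h import *
t=read_camera('top');s=read_camera('side')
for n,lo,hi,z,bt,bs in(('stand',(45,60,20),(90,255,255),22,(285,165,345,225),(255,160,310,200)),('cap',(105,120,30),(130,255,255),20,(255,212,280,235),(280,200,300,220))):
    for r,b in((t,bt),(s,bs)):
        c,bb,a=blob(mask(r['img'],lo,hi,b));print(n,np.round(c,1),bb,a,np.round(plane(r,*c,z),1))
c1=cv2.resize(t['img'][140:270,150:340],None,fx=4,fy=4,interpolation=cv2.INTER_CUBIC)
save('crop_top',c1)
c2=cv2.resize(s['img'][150:270,190:330],None,fx=5,fy=5,interpolation=cv2.INTER_CUBIC)
save('crop_side',c2)
E
```

```text
stand [313.1 194.6] (296, 177, 36, 36) 949.0 [ 564.5 -169.8   22. ]
stand [280.4 183.7] (265, 173, 32, 20) 397.0 [ 556.3 -147.4   22. ]
cap [266.  221.1] (264, 219, 5, 5) 13.5 [477.1 -23.1  20. ]
cap [291.6 211.8] (288, 208, 6, 7) 11.0 [465.4 -12.   20. ]
```

View pics/crop_top.png

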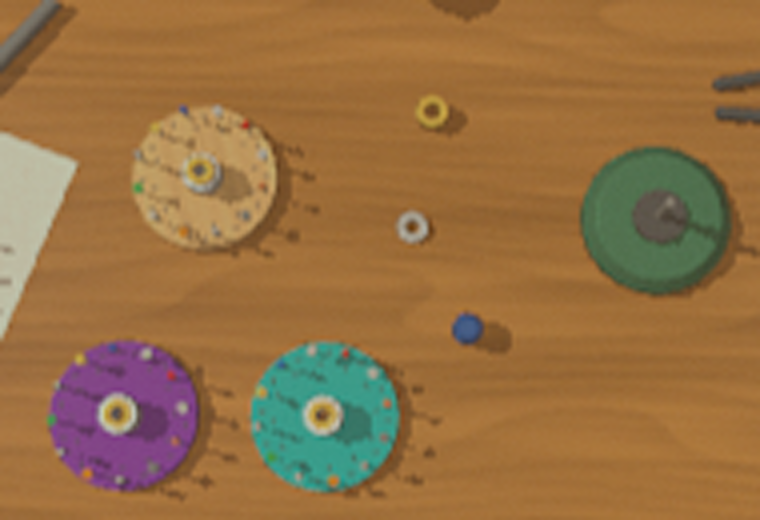

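View pics/crop_side.png

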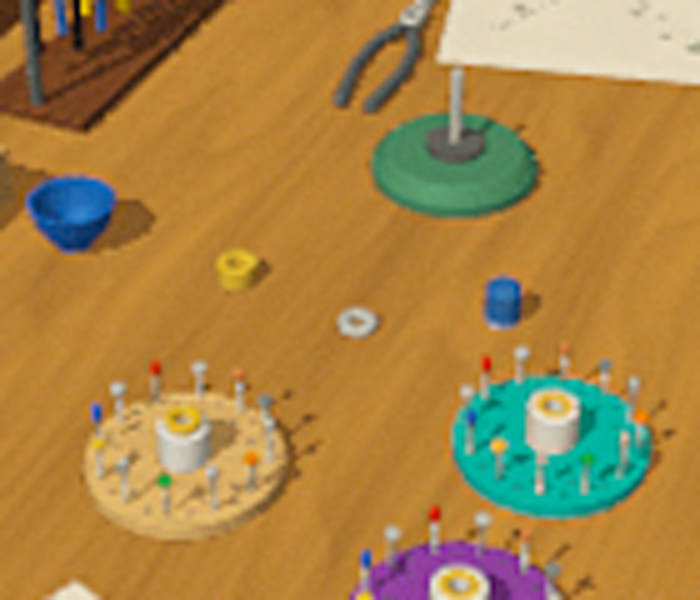

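The crops confirm the wooden turntable: cream disc, white hub and brass shims, with the hub at top pixel (200,182.6) and side pixel (226,234). I'll triangulate the key points next.

Run:
```python
from h import *
t=read_camera('top');s=read_camera('side')
T=lambda x,y:(150+(x+.5)/4-.5,140+(y+.5)/4-.5)
S=lambda x,y:(190+(x+.5)/5-.5,150+(y+.5)/5-.5)
for n,a,b,z in(('hubtop',(201,171),(183,420),38),('tip',(669,207),(457,69),89),('shoulder',(661,216),(455,146),28),('capcrown',(467,328),(503,285),29),('nut',(413,227),(357,322),6),('collar',(432,112),(238,256),16)):
    p,e=tri(ray(t,*T(*a)),ray(s,*S(*b)))
    print(n,np.round(p,1),round(e,1),'top@z',np.round(plane(t,*T(*a),z),1),'side@z',np.round(plane(s,*S(*b),z),1))
w=read_camera('wrist');print(w['fx'],np.round(w['T'],3).tolist())
```

```text
hubtop [591.2 186.2  39.4] 0.0 top@z [591.5 186.5  38. ] side@z [592.1 184.8  38. ]
tip [ 564.2 -170.3   89.4] 2.4 top@z [ 563.1 -170.7   89. ] side@z [ 565.7 -170.9   89. ]
shoulder [ 567.  -175.3   23.6] 0.9 top@z [ 566.7 -174.4   28. ] side@z [ 564.1 -168.7   28. ]
capcrown [474.8 -23.8  29.5] 0.1 top@z [474.7 -23.8  29. ] side@z [475.  -24.4  29. ]
nut [556.6  20.    4.9] 0.3 top@z [556.6  20.    6. ] side@z [555.9  21.3   6. ]
collar [647.3   7.2  21.8] 0.0 top@z [648.7   7.1  16. ] side@z [ 6.511e+02 -1.000e-01  1.600e+01]
326.09243855957465 [[0.406, -0.881, -0.244, 323.165], [-0.914, -0.392, -0.107, -540.37], [-0.001, 0.267, -0.964, 384.953], [0.0, 0.0, 0.0, 1.0]]
```

The triangulated heights match: hub top 39.4 (so shims of roughly 3 mm), tip 89.4, crown 29.5. Next I move above the hub.

```bash
python3 -m handwheel '[{"hand":0.055,"x":0.337,"y":0.757,"z":-0.05,"spin":0},{"hand":0.055,"x":0.337,"y":0.757,"z":-0.05,"spin":0},{"hand":0.055,"x":0.337,"y":0.757,"z":-0.05,"spin":0},{"hand":0.055,"x":0.337,"y":0.757,"z":-0.05,"spin":0},{"hand":0.055,"x":0.337,"y":0.757,"z":-0.05,"spin":0},{"hand":0.055,"x":0.337,"y":0.757,"z":-0.05,"spin":0},{"hand":0.055,"x":0.337,"y":0.757,"z":-0.05,"spin":0},{"hand":0.055,"x":0.337,"y":0.757,"z":-0.05,"spin":0},{"hand":0.055,"x":0.337,"y":0.757,"z":-0.05,"spin":0},{"hand":0.055,"x":0.337,"y":0.757,"z":-0.05,"spin":0},{"hand":0.055,"x":0.337,"y":0.757,"z":-0.05,"spin":0},{"hand":0.055,"x":0.337,"y":0.757,"z":-0.05,"spin":0},{"hand":0.055,"x":0.337,"y":0.757,"z":-0.05,"spin":0},{"hand":0.055,"x":0.337,"y":0.757,"z":-0.05,"spin":0},{"hand":0.055,"x":0.337,"y":0.757,"z":-0.05,"spin":0},{"hand":0.055,"x":0.337,"y":0.757,"z":-0.05,"spin":0},{"hand":0.055,"x":0.337,"y":0.757,"z":-0.05,"spin":0},{"hand":0.055,"x":0.337,"y":0.757,"z":-0.05,"spin":0},{"hand":0.055,"x":0.337,"y":0.757,"z":-0.05,"spin":0},{"hand":0.055,"x":0.337,"y":0.757,"z":-0.05,"spin":0}]'
```

```text
t: 2.02
eef_pos: [591.1, 188.2, 178.5]
tcp_rot: [-3.141, -0.0, -1.153]
ft_force: [1.0, -0.6, 0.0]
opening: 0.575
```

Run:
```python
from h import *
print(state()['eef_pos'],state()['joints'])
w=read_camera('wrist');save('w1',w['img'])
print(np.round(w['T'],3).tolist(), proj(w,(591.3,186.3,38)))
```

```text
[591.14065776 188.23455374 178.53999936] [ 2.01877901e-01  5.35827181e-01  1.62614777e+00 -8.14878904e-05
  9.79382168e-01  1.35442765e+00]
[[0.406, -0.881, -0.244, 660.637], [-0.914, -0.392, -0.108, 219.151], [-0.001, 0.267, -0.964, 335.044], [0.0, 0.0, 0.0, 1.0]] (np.float64(257.743856545432), np.float64(187.93302589444647))
```

View pics/w1.png

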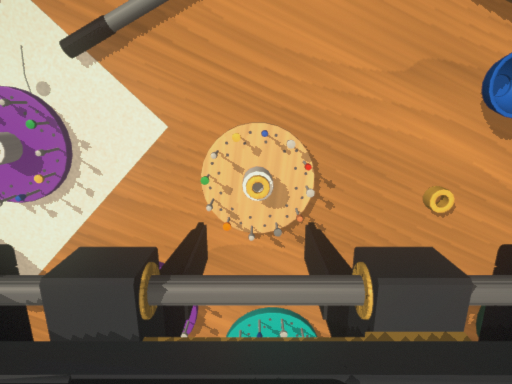

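The wrist view shows the shim ring at (258,187.5), and the triangulated point projects to (257.7,187.9), which agrees. I descend to TCP z of about 31.

```bash
python3 -m handwheel '[{"hand":0.055,"x":0.0007,"y":0.0005,"z":-0.03,"spin":0},{"hand":0.055,"x":0.0007,"y":0.0005,"z":-0.06,"spin":0},{"hand":0.055,"x":0.0007,"y":0.0005,"z":-0.09,"spin":0},{"hand":0.055,"x":0.0007,"y":0.0005,"z":-0.115,"spin":0},{"hand":0.055,"x":0.0007,"y":0.0005,"z":-0.135,"spin":0},{"hand":0.055,"x":0.0007,"y":0.0005,"z":-0.1475,"spin":0},{"hand":0.055,"x":0.0007,"y":0.0005,"z":-0.1475,"spin":0},{"hand":0.055,"x":0.0007,"y":0.0005,"z":-0.1475,"spin":0}]'; python3 -m handwheel '[{"hand":0.0,"x":0,"y":0,"z":0,"spin":0},{"hand":0.0,"x":0,"y":0,"z":0,"spin":0},{"hand":0.0,"x":0,"y":0,"z":0,"spin":0},{"hand":0.0,"x":0,"y":0,"z":0,"spin":0},{"hand":0.0,"x":0,"y":0,"z":0,"spin":0},{"hand":0.0,"x":0,"y":0,"z":0,"spin":0},{"hand":0.0,"x":0,"y":0,"z":0,"spin":0},{"hand":0.0,"x":0,"y":0,"z":0,"spin":0}]'
```

```text
t: 2.73
eef_pos: [591.5, 186.2, 31.3]
tcp_rot: [3.141, -0.0, -1.153]
ft_force: [-0.8, -0.1, 1.5]
opening: 0.578
t: 3.4
eef_pos: [591.6, 186.3, 31.9]
tcp_rot: [-3.141, -0.0, -1.153]
ft_force: [-1.4, 0.1, 6.4]
opening: 0.304
```

Gripped (opening about 29 mm). Now I lift and carry it to the stand.

```bash
python3 -m handwheel '[{"hand":0.0,"x":0,"y":0,"z":0.01,"spin":0},{"hand":0.0,"x":0,"y":0,"z":0.03,"spin":0},{"hand":0.0,"x":0,"y":0,"z":0.06,"spin":0},{"hand":0.0,"x":0,"y":0,"z":0.09,"spin":0},{"hand":0.0,"x":0,"y":-0.02,"z":0.11,"spin":0},{"hand":0.0,"x":-0.004,"y":-0.05,"z":0.115,"spin":0},{"hand":0.0,"x":-0.008,"y":-0.08,"z":0.115,"spin":0},{"hand":0.0,"x":-0.012,"y":-0.11,"z":0.115,"spin":0},{"hand":0.0,"x":-0.016,"y":-0.14,"z":0.115,"spin":0},{"hand":0.0,"x":-0.02,"y":-0.17,"z":0.115,"spin":0},{"hand":0.0,"x":-0.024,"y":-0.20,"z":0.115,"spin":0},{"hand":0.0,"x":-0.026,"y":-0.23,"z":0.115,"spin":0},{"hand":0.0,"x":-0.027,"y":-0.26,"z":0.115,"spin":0},{"hand":0.0,"x":-0.027,"y":-0.29,"z":0.115,"spin":0},{"hand":0.0,"x":-0.027,"y":-0.32,"z":0.115,"spin":0},{"hand":0.0,"x":-0.027,"y":-0.34,"z":0.115,"spin":0},{"hand":0.0,"x":-0.027,"y":-0.351,"z":0.115,"spin":0},{"hand":0.0,"x":-0.027,"y":-0.356,"z":0.115,"spin":0},{"hand":0.0,"x":-0.027,"y":-0.356,"z":0.115,"spin":0},{"hand":0.0,"x":-0.027,"y":-0.356,"z":0.115,"spin":0}]'
python3 - <<'E'
from h import *
s=state();print(s['eef_pos'],s['ft_force'],s['opening'],s['joints'])
w=read_camera('wrist');t=read_camera('top');s=read_camera('side')
p=proj(s,(564,-170,90));print(p,proj(t,(564,-170,90)),proj(w,(564,-170,89)))
x,y=int(p[0]),int(p[1]);
a=cv2.resize(s['img'][y-40:y+35,x-40:x+35],(440,440),interpolation=2)
b=cv2.resize(w['img'],(360,270),interpolation=3);b=np.vstack([b,np.zeros((170,360,3),np.uint8)])
save('p2',np.hstack([a,b]))
E
```

```text
t: 5.07
eef_pos: [564.2, -168.9, 146.2]
tcp_rot: [3.141, 0.0, -1.153]
ft_force: [-0.1, -0.1, -2.5]
opening: 0.306
[ 564.20266362 -168.87018121  146.20321555] [-0.06237845 -0.14732952 -2.45151675] 0.30645573901583145 [-4.03005540e-01  5.34097214e-01  1.73658801e+00  1.53858291e-04
  8.71316973e-01  7.49560909e-01]
(np.float64(281.3669219883919), np.float64(163.37084414667166)) (np.float64(316.70455504387024), np.float64(191.00093594917507)) (np.float64(257.16553922414374), np.float64(217.9192986410794))
```

View pics/p2.png

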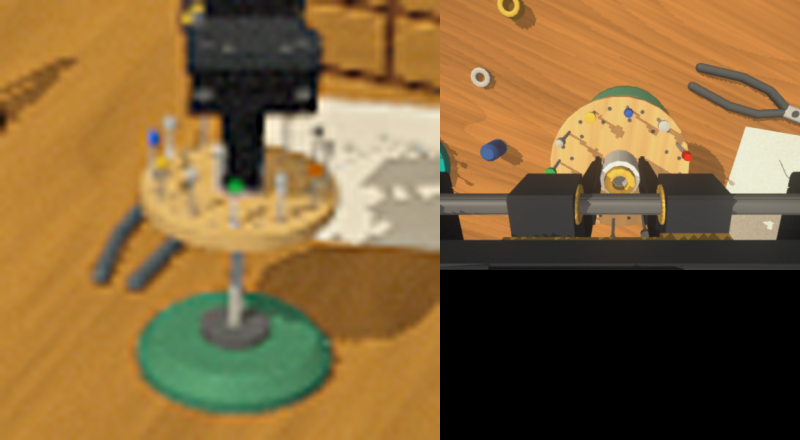

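The carry worked: the side crop shows the disc level above the spindle, and the held load reads 2.5 N. I'll check the hub centre in the hand from the wrist picture.

Run:
```python
from h import *
s=state();print(s['eef_pos'])
w=read_camera('wrist')
m=mask(w['img'],(20,110,90),(32,255,255),(230,235,280,285));c,bb,a=blob(m);
print(c,bb,a,proj(w,(*s['eef_pos'][:2],s['eef_pos'][2]+7)),plane(w,bb[0]+bb[2]/2-.5,bb[1]+bb[3]/2-.5,s['eef_pos'][2]+7))
save('w2',cv2.resize(w['img'][220:290,215:300],None,fx=7,fy=7,interpolation=2))
```

```text
[ 564.37344654 -168.5613824   146.24510087]
(259.89405978055237, 250.85735906167233) (237, 240, 40, 31) 440.5 (np.float64(255.7106076977582), np.float64(259.89542075920247)) [ 567.00193235 -167.82282653  153.24510087]
```

View pics/w2.png

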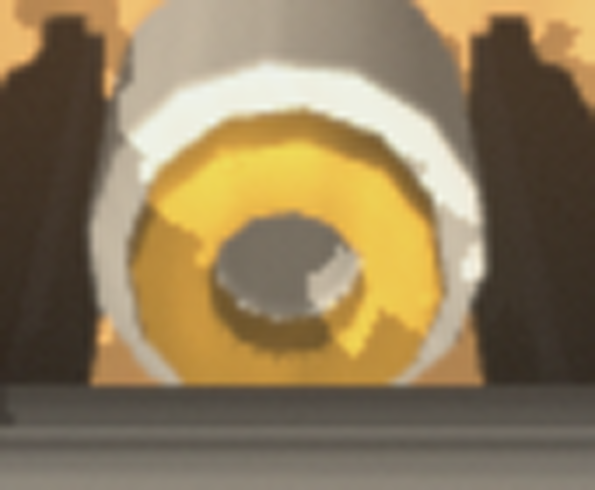

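The hole centre in the crop is at about (256.0,260.1), and the TCP projects to (255.7,259.9), so the hub sits centred in the jaws. I lower onto the nose with a small y correction.

```bash
python3 -m handwheel '[{"hand":0.0,"x":0,"y":-0.0013,"z":-0.005,"spin":0},{"hand":0.0,"x":0,"y":-0.0013,"z":-0.015,"spin":0},{"hand":0.0,"x":0,"y":-0.0013,"z":-0.02,"spin":0},{"hand":0.0,"x":0,"y":-0.0013,"z":-0.024,"spin":0},{"hand":0.0,"x":0,"y":-0.0013,"z":-0.027,"spin":0},{"hand":0.0,"x":0,"y":-0.0013,"z":-0.029,"spin":0},{"hand":0.0,"x":0,"y":-0.0013,"z":-0.030,"spin":0},{"hand":0.0,"x":0,"y":-0.0013,"z":-0.030,"spin":0}]'
```

```text
t: 5.93
eef_pos: [565.0, -171.8, 116.5]
tcp_rot: [-3.14, -0.002, -1.153]
ft_force: [1.7, -5.6, -0.4]
opening: 0.307
```

A lateral reaction of −5.6 N in y and +1.7 N in x shows the spindle lies a bit further toward −y and +x. I shift that way.

```bash
python3 -m handwheel '[{"hand":0.0,"x":0.0004,"y":-0.0012,"z":0,"spin":0},{"hand":0.0,"x":0.0004,"y":-0.0012,"z":0,"spin":0},{"hand":0.0,"x":0.0004,"y":-0.0012,"z":0,"spin":0}]';python3 -m handwheel '[{"hand":0.0,"x":0,"y":0,"z":-0.001,"spin":0},{"hand":0.0,"x":0,"y":0,"z":-0.003,"spin":0},{"hand":0.0,"x":0,"y":0,"z":-0.004,"spin":0},{"hand":0.0,"x":0,"y":0,"z":-0.004,"spin":0}]'
```

```text
t: 6.18
eef_pos: [564.9, -172.4, 116.3]
tcp_rot: [-3.141, -0.001, -1.153]
ft_force: [1.5, -2.8, -0.7]
opening: 0.305
t: 6.52
eef_pos: [565.5, -173.0, 112.2]
tcp_rot: [-3.14, -0.002, -1.153]
ft_force: [3.5, -6.2, -1.5]
opening: 0.304
```

```bash
python3 -m handwheel '[{"hand":0.0,"x":0.0009,"y":-0.0015,"z":0,"spin":0},{"hand":0.0,"x":0.0009,"y":-0.0015,"z":0,"spin":0},{"hand":0.0,"x":0.0009,"y":-0.0015,"z":0,"spin":0}]';python3 -m handwheel '[{"hand":0.0,"x":0,"y":0,"z":-0.003,"spin":0},{"hand":0.0,"x":0,"y":0,"z":-0.006,"spin":0},{"hand":0.0,"x":0,"y":0,"z":-0.009,"spin":0},{"hand":0.0,"x":0,"y":0,"z":-0.01,"spin":0},{"hand":0.0,"x":0,"y":0,"z":-0.01,"spin":0}]'
```

```text
t: 6.77
eef_pos: [565.4, -173.6, 111.8]
tcp_rot: [3.141, 0.001, -1.153]
ft_force: [1.5, -1.7, -3.1]
opening: 0.302
t: 7.18
eef_pos: [565.5, -173.6, 101.6]
tcp_rot: [3.141, 0.0, -1.153]
ft_force: [1.8, -1.1, -4.3]
opening: 0.302
```

It is sliding freely. I continue down to just above the seat.

```bash
python3 -m handwheel '[{"hand":0.0,"x":0,"y":0,"z":-0.008,"spin":0},{"hand":0.0,"x":0,"y":0,"z":-0.016,"spin":0},{"hand":0.0,"x":0,"y":0,"z":-0.024,"spin":0},{"hand":0.0,"x":0,"y":0,"z":-0.031,"spin":0},{"hand":0.0,"x":0,"y":0,"z":-0.036,"spin":0},{"hand":0.0,"x":0,"y":0,"z":-0.039,"spin":0},{"hand":0.0,"x":0,"y":0,"z":-0.040,"spin":0},{"hand":0.0,"x":0,"y":0,"z":-0.040,"spin":0}]'
```

```text
t: 7.85
eef_pos: [565.5, -173.7, 61.8]
tcp_rot: [3.141, 0.0, -1.153]
ft_force: [0.4, -0.2, -3.8]
opening: 0.303
```

```bash
python3 -m handwheel '[{"hand":0.0,"x":0,"y":0,"z":-0.001,"spin":0},{"hand":0.0,"x":0,"y":0,"z":-0.0016,"spin":0},{"hand":0.0,"x":0,"y":0,"z":-0.0016,"spin":0}]'; python3 -m handwheel '[{"hand":0.0,"x":0,"y":0,"z":-0.0005,"spin":0},{"hand":0.0,"x":0,"y":0,"z":-0.0005,"spin":0}]'
```

```text
t: 8.1
eef_pos: [565.6, -173.7, 60.7]
tcp_rot: [-3.142, -0.0, -1.153]
ft_force: [0.9, -1.1, -2.7]
opening: 0.305
t: 8.27
eef_pos: [565.6, -173.7, 60.1]
tcp_rot: [-3.142, -0.0, -1.153]
ft_force: [0.8, -0.6, -1.6]
opening: 0.306
```

```bash
python3 -m handwheel '[{"hand":0.0,"x":0,"y":0,"z":-0.0006,"spin":0},{"hand":0.0,"x":0,"y":0,"z":-0.0006,"spin":0},{"hand":0.0,"x":0,"y":0,"z":-0.0006,"spin":0}]'; python3 -m handwheel '[{"hand":0.055,"x":0,"y":0,"z":0,"spin":0},{"hand":0.055,"x":0,"y":0,"z":0,"spin":0},{"hand":0.055,"x":0,"y":0,"z":0,"spin":0},{"hand":0.055,"x":0,"y":0,"z":0,"spin":0},{"hand":0.055,"x":0,"y":0,"z":0.0,"spin":0},{"hand":0.055,"x":0,"y":0,"z":0.02,"spin":0},{"hand":0.055,"x":0,"y":0,"z":0.05,"spin":0},{"hand":0.055,"x":0,"y":0,"z":0.08,"spin":0},{"hand":0.055,"x":0,"y":0,"z":0.1,"spin":0},{"hand":0.055,"x":0,"y":0,"z":0.12,"spin":0},{"hand":0.055,"x":0,"y":0,"z":0.12,"spin":0},{"hand":0.055,"x":0,"y":0,"z":0.12,"spin":0}]'
python3 - <<'E'
from h import *
s=state();print(s['eef_pos'],s['ft_force'])
w=read_camera('wrist');s=read_camera('side');t=read_camera('top')
p=proj(w,(565.6,-173.7,89));print(p,proj(w,(565.6,-173.7,67)))
x,y=map(int,p);a=cv2.resize(w['img'][y-45:y+45,x-45:x+45],(400,400),interpolation=2)
q=proj(s,(565.6,-173.7,60));x,y=map(int,q);b=cv2.resize(s['img'][y-25:y+25,x-25:x+25],(400,400),interpolation=2)
print('w origin',int(p[0])-45,int(p[1])-45,400/90,'s',x-25,y-25,8)
save('p3',np.hstack([a,b]))
E
```

```text
t: 8.52
eef_pos: [565.6, -173.7, 59.9]
tcp_rot: [-3.141, -0.0, -1.153]
ft_force: [-1.1, -0.6, 5.1]
opening: 0.305
t: 9.52
eef_pos: [565.8, -173.8, 180.2]
tcp_rot: [-3.14, -0.001, -1.153]
ft_force: [-0.5, 0.3, -0.6]
opening: 0.579
[ 565.80277968 -173.82475489  180.15970862] [-0.47356601  0.31870884 -0.58770048]
(np.float64(255.37352087242638), np.float64(202.99411308957343)) (np.float64(255.37312938320903), np.float64(195.47820602153357))
w origin 210 157 4.444444444444445 s 256 145 8
```

View pics/p3.png

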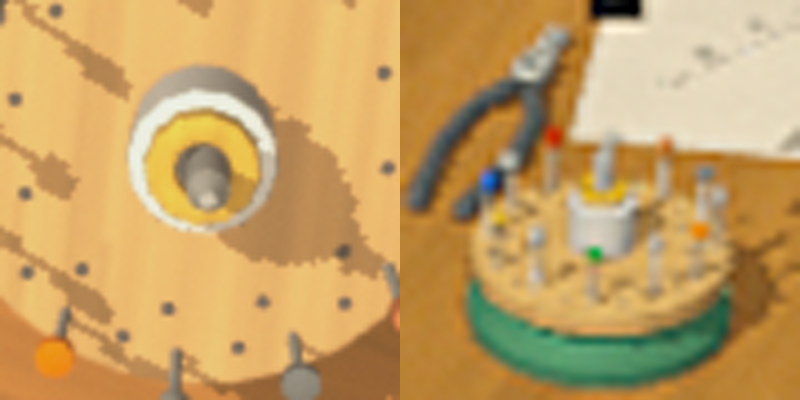

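Run:
```python
from h import *
w=read_camera('wrist');print(state()['eef_pos'])
print('tip',plane(w,256.6,201.2,89),'shims',plane(w,255.0,193.5,67))
print(np.round(w['T'][:3,:2],2).tolist())
t=read_camera('top');s=read_camera('side')
S=s['img'][135:185,256:306]; save('x',S)
b=mask(t['img'],(105,120,30),(130,255,255),(255,212,280,235));print(blob(b))
```

```text
[ 565.21829203 -173.59832245  178.23034158]
tip [ 566.91351822 -173.37363368   89.        ] shims [ 566.52485963 -172.07659633   67.        ]
[[0.41, -0.88], [-0.91, -0.39], [-0.0, 0.27]]
((266.3333333333333, 221.57894736842104), (264, 219, 6, 6), 19.0)
```

The wrist view puts the tip at (566.9,-173.4) and the hub seats at about (566,-173.5), with the turntable flat on the stand. I go above the cap at the same camera-to-target distance, so any camera bias cancels.

```bash
python3 -m handwheel '[{"hand":0.055,"x":-0.02,"y":0.03,"z":0,"spin":0},{"hand":0.055,"x":-0.038,"y":0.06,"z":-0.01,"spin":0},{"hand":0.055,"x":-0.056,"y":0.09,"z":-0.03,"spin":0},{"hand":0.055,"x":-0.072,"y":0.12,"z":-0.05,"spin":0},{"hand":0.055,"x":-0.085,"y":0.14,"z":-0.0595,"spin":0},{"hand":0.055,"x":-0.0908,"y":0.15,"z":-0.0595,"spin":0},{"hand":0.055,"x":-0.0908,"y":0.15,"z":-0.0595,"spin":0},{"hand":0.055,"x":-0.0908,"y":0.15,"z":-0.0595,"spin":0},{"hand":0.055,"x":-0.0908,"y":0.15,"z":-0.0595,"spin":0}]'
python3 - <<'E'
from h import *
s=state();print(s['eef_pos'])
w=read_camera('wrist');m=mask(w['img'],(100,80,30),(130,255,255),(215,150,300,250));c,bb,a=blob(m);print(c,bb,a)
print(proj(w,(*s['eef_pos'][:2],29)),plane(w,bb[0]+bb[2]/2-.5,bb[1]+bb[3]-bb[2]/2,29))
p=proj(w,(474.8,-23.8,29));x,y=map(int,p);print(x-45,y-45)
save('p4',cv2.resize(w['img'][y-45:y+45,x-45:x+45],(450,450),interpolation=2))
E
```

```text
t: 10.57
eef_pos: [476.1, -24.6, 120.6]
tcp_rot: [-3.14, -0.001, -1.153]
ft_force: [1.5, 0.1, 0.4]
opening: 0.579
[476.14114381 -24.64162085 120.56299692]
(254.9127118644068, 199.69858757062144) (242, 183, 27, 32) 590.0
(np.float64(255.65042336817257), np.float64(202.67222304469985)) [476.82147026 -23.77417634  29.        ]
209 158
```

View pics/p4.png

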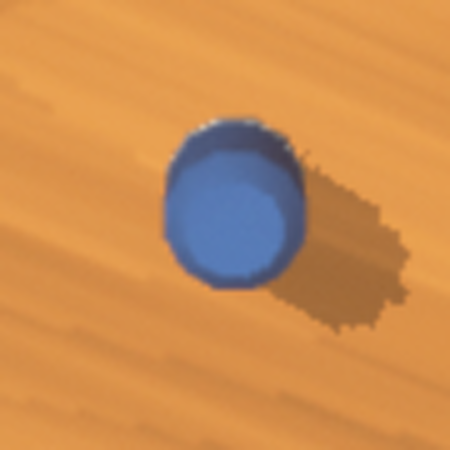

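The crown is centred at about (255.5,201.6), within 1 mm of the TCP. I lower to TCP z of 20.5 and grip.

```bash
python3 -m handwheel '[{"hand":0.055,"x":0.0005,"y":0,"z":-0.03,"spin":0},{"hand":0.055,"x":0.0005,"y":0,"z":-0.06,"spin":0},{"hand":0.055,"x":0.0005,"y":0,"z":-0.08,"spin":0},{"hand":0.055,"x":0.0005,"y":0,"z":-0.093,"spin":0},{"hand":0.055,"x":0.0005,"y":0,"z":-0.0993,"spin":0},{"hand":0.055,"x":0.0005,"y":0,"z":-0.0993,"spin":0},{"hand":0.055,"x":0.0005,"y":0,"z":-0.0993,"spin":0}]'; python3 -m handwheel '[{"hand":0.0,"x":0,"y":0,"z":0,"spin":0},{"hand":0.0,"x":0,"y":0,"z":0,"spin":0},{"hand":0.0,"x":0,"y":0,"z":0,"spin":0},{"hand":0.0,"x":0,"y":0,"z":0,"spin":0},{"hand":0.0,"x":0,"y":0,"z":0,"spin":0},{"hand":0.0,"x":0,"y":0,"z":0,"spin":0},{"hand":0.0,"x":0,"y":0,"z":0,"spin":0},{"hand":0.0,"x":0,"y":0,"z":0,"spin":0}]'
```

```text
t: 11.2
eef_pos: [475.8, -24.3, 21.0]
tcp_rot: [-3.141, -0.0, -1.154]
ft_force: [0.3, 0.4, 0.6]
opening: 0.581
t: 11.87
eef_pos: [475.5, -23.7, 20.8]
tcp_rot: [-3.141, -0.0, -1.153]
ft_force: [-0.1, 0.4, 4.1]
opening: 0.242
```

Gripped (opening 23 mm). I lift and carry it over the spindle.

```bash
python3 -m handwheel '[{"hand":0.0,"x":0,"y":0,"z":0.02,"spin":0},{"hand":0.0,"x":0,"y":0,"z":0.05,"spin":0},{"hand":0.0,"x":0.0,"y":0,"z":0.085,"spin":0},{"hand":0.0,"x":0.02,"y":-0.03,"z":0.105,"spin":0},{"hand":0.0,"x":0.038,"y":-0.06,"z":0.105,"spin":0},{"hand":0.0,"x":0.056,"y":-0.09,"z":0.105,"spin":0},{"hand":0.0,"x":0.074,"y":-0.12,"z":0.105,"spin":0},{"hand":0.0,"x":0.086,"y":-0.14,"z":0.105,"spin":0},{"hand":0.0,"x":0.0909,"y":-0.1505,"z":0.105,"spin":0},{"hand":0.0,"x":0.0909,"y":-0.1505,"z":0.105,"spin":0},{"hand":0.0,"x":0.0909,"y":-0.1505,"z":0.105,"spin":0},{"hand":0.0,"x":0.0909,"y":-0.1505,"z":0.105,"spin":0},{"hand":0.0,"x":0.0909,"y":-0.1505,"z":0.105,"spin":0}]'
python3 - <<'E'
from h import *
s=state();print(s['eef_pos'],s['ft_force'],s['opening'])
s=read_camera('side');t=read_camera('top')
q=proj(s,(566.2,-174.2,95));x,y=map(int,q);a=cv2.resize(s['img'][y-22:y+28,x-25:x+25],(600,600),interpolation=2)
print(q);save('p5',a)
E
```

```text
t: 12.95
eef_pos: [565.6, -173.0, 125.7]
tcp_rot: [3.141, 0.001, -1.152]
ft_force: [-0.2, 0.1, -1.0]
opening: 0.244
[ 565.6154907  -172.96208376  125.69151705] [-0.16438759  0.12181975 -0.95773871] 0.24358479355421092
(np.float64(281.26464176556203), np.float64(161.43123861427907))
```

View pics/p5.png

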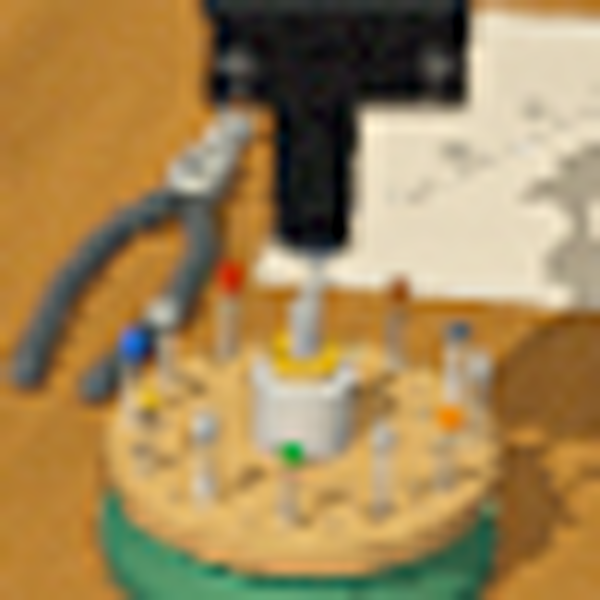

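The cap hangs above the nose, aligned in the side view (spindle column about 310, cap about 315). I descend to tooth contact.

```bash
python3 -m handwheel '[{"hand":0.0,"x":0,"y":0,"z":-0.006,"spin":0},{"hand":0.0,"x":0,"y":0,"z":-0.012,"spin":0},{"hand":0.0,"x":0,"y":0,"z":-0.016,"spin":0},{"hand":0.0,"x":0,"y":0,"z":-0.018,"spin":0},{"hand":0.0,"x":0,"y":0,"z":-0.018,"spin":0},{"hand":0.0,"x":0,"y":0,"z":-0.018,"spin":0}]';python3 -m handwheel '[{"hand":0.0,"x":0,"y":0,"z":-0.001,"spin":0},{"hand":0.0,"x":0,"y":0,"z":-0.002,"spin":0},{"hand":0.0,"x":0,"y":0,"z":-0.003,"spin":0},{"hand":0.0,"x":0,"y":0,"z":-0.003,"spin":0}]'
```

```text
t: 13.55
eef_pos: [566.2, -174.2, 107.4]
tcp_rot: [3.141, 0.0, -1.153]
ft_force: [0.4, -0.1, -0.3]
opening: 0.241
t: 13.88
eef_pos: [566.4, -174.3, 104.7]
tcp_rot: [-3.141, -0.0, -1.153]
ft_force: [0.7, 0.5, -0.7]
opening: 0.239
```

```bash
python3 -m handwheel '[{"hand":0.0,"x":0,"y":0,"z":-0.001,"spin":0},{"hand":0.0,"x":0,"y":0,"z":-0.002,"spin":0},{"hand":0.0,"x":0,"y":0,"z":-0.002,"spin":0}]';python3 -m handwheel '[{"hand":0.0,"x":0,"y":0,"z":-0.001,"spin":0},{"hand":0.0,"x":0,"y":0,"z":-0.002,"spin":0},{"hand":0.0,"x":0,"y":0,"z":-0.002,"spin":0}]'
```

```text
t: 14.13
eef_pos: [566.8, -174.2, 102.9]
tcp_rot: [-3.14, -0.001, -1.153]
ft_force: [3.5, 1.5, 3.5]
opening: 0.239
t: 14.38
eef_pos: [566.9, -174.3, 100.9]
tcp_rot: [-3.14, -0.001, -1.153]
ft_force: [4.6, 3.1, 2.3]
opening: 0.239
```

The teeth have met the nose and the side force reads (+4.6,+3.1) N. I ease that way and continue down.

```bash
python3 -m handwheel '[{"hand":0.0,"x":0.0008,"y":0.0004,"z":0,"spin":0},{"hand":0.0,"x":0.0008,"y":0.0004,"z":0,"spin":0}]';python3 -m handwheel '[{"hand":0.0,"x":0,"y":0,"z":-0.001,"spin":0},{"hand":0.0,"x":0,"y":0,"z":-0.002,"spin":0},{"hand":0.0,"x":0,"y":0,"z":-0.003,"spin":0}]'
```

```text
t: 14.55
eef_pos: [567.2, -173.9, 100.7]
tcp_rot: [-3.141, -0.001, -1.153]
ft_force: [4.2, 1.6, 0.6]
opening: 0.24
t: 14.8
eef_pos: [567.1, -174.1, 97.7]
tcp_rot: [-3.141, -0.001, -1.153]
ft_force: [1.4, 0.4, 5.0]
opening: 0.241
```

```bash
python3 -m handwheel '[{"hand":0.0,"x":0.0002,"y":0,"z":-0.001,"spin":0},{"hand":0.0,"x":0.0002,"y":0,"z":-0.002,"spin":0},{"hand":0.0,"x":0.0002,"y":0,"z":-0.003,"spin":0}]';python3 -m handwheel '[{"hand":0.0,"x":0,"y":0,"z":-0.0008,"spin":0},{"hand":0.0,"x":0,"y":0,"z":-0.0015,"spin":0}]';python3 -m handwheel '[{"hand":0.0,"x":0,"y":0,"z":-0.0005,"spin":0},{"hand":0.0,"x":0,"y":0,"z":-0.001,"spin":0}]'
```

```text
t: 15.05
eef_pos: [567.3, -173.9, 94.7]
tcp_rot: [-3.141, -0.0, -1.153]
ft_force: [1.7, 0.6, 8.3]
opening: 0.239
t: 15.22
eef_pos: [567.1, -173.9, 93.0]
tcp_rot: [3.141, 0.0, -1.153]
ft_force: [1.5, 0.2, 7.0]
opening: 0.239
t: 15.38
eef_pos: [567.0, -173.9, 92.0]
tcp_rot: [3.141, 0.0, -1.153]
ft_force: [1.6, -0.3, 2.9]
opening: 0.234
```

```bash
for i in 1 2 3; do python3 -m handwheel '[{"hand":0.0,"x":0,"y":0,"z":-0.0003,"spin":0},{"hand":0.0,"x":0,"y":0,"z":-0.0005,"spin":0}]' | grep -E "eef|ft|open"; done
```

```text
eef_pos: [567.2, -173.9, 91.4]
ft_force: [2.5, 0.1, 2.9]
opening: 0.238
eef_pos: [567.3, -173.9, 91.2]
ft_force: [3.0, 0.2, 4.0]
opening: 0.24
eef_pos: [567.1, -173.7, 90.6]
ft_force: [2.1, 1.1, 3.2]
opening: 0.24
```

```bash
python3 -m handwheel '[{"hand":0.0,"x":0,"y":0,"z":-0.0002,"spin":0},{"hand":0.0,"x":0,"y":0,"z":-0.0004,"spin":0}]'; python3 -m handwheel '[{"hand":0.0,"x":0,"y":0,"z":-0.0002,"spin":0},{"hand":0.0,"x":0,"y":0,"z":-0.0004,"spin":0}]'
```

```text
t: 16.05
eef_pos: [567.1, -173.9, 90.1]
tcp_rot: [3.141, -0.0, -1.153]
ft_force: [3.0, 0.0, 0.8]
opening: 0.241
t: 16.22
eef_pos: [567.3, -173.9, 89.9]
tcp_rot: [-3.141, -0.0, -1.153]
ft_force: [1.6, 0.6, 4.9]
opening: 0.238
```

```bash
python3 -m handwheel '[{"hand":0.0,"x":0,"y":0,"z":-0.0002,"spin":0},{"hand":0.0,"x":0,"y":0,"z":-0.0004,"spin":0}]'; python3 -m handwheel '[{"hand":0.0,"x":0,"y":0,"z":-0.0002,"spin":0},{"hand":0.0,"x":0,"y":0,"z":-0.0004,"spin":0}]'
```

```text
t: 16.38
eef_pos: [567.3, -173.9, 89.9]
tcp_rot: [-3.141, -0.0, -1.153]
ft_force: [-0.1, -0.4, 9.6]
opening: 0.241
t: 16.55
eef_pos: [567.4, -173.9, 89.8]
tcp_rot: [-3.141, -0.001, -1.153]
ft_force: [0.6, 0.3, 12.5]
opening: 0.236
```

The foot met the shims: motion stopped at TCP z of about 89.8 and the force rose to 12.5 N. Against about 3–4 N of drag that leaves 8–9 N on the shims. One small further step to be sure.

```bash
python3 -m handwheel '[{"hand":0.0,"x":0,"y":0,"z":0,"spin":0},{"hand":0.0,"x":0,"y":0,"z":0,"spin":0}]'; python3 -m handwheel '[{"hand":0.0,"x":0,"y":0,"z":-0.0002,"spin":0},{"hand":0.0,"x":0,"y":0,"z":-0.0002,"spin":0}]'
```

```text
t: 16.72
eef_pos: [567.4, -173.9, 89.8]
tcp_rot: [-3.141, -0.001, -1.153]
ft_force: [0.8, -0.4, 10.7]
opening: 0.239
t: 16.88
eef_pos: [567.4, -173.9, 89.8]
tcp_rot: [-3.141, -0.001, -1.153]
ft_force: [0.5, -0.1, 13.1]
opening: 0.241
```

Peak push is about 13–14 N including the cap's weight, so about 10 N on the shims, mid-band. I release, rise straight up and look.

```bash
python3 -m handwheel '[{"hand":0.045,"x":0,"y":0,"z":0,"spin":0},{"hand":0.045,"x":0,"y":0,"z":0,"spin":0},{"hand":0.045,"x":0,"y":0,"z":0,"spin":0},{"hand":0.045,"x":0,"y":0,"z":0,"spin":0},{"hand":0.045,"x":0,"y":0,"z":0.001,"spin":0}]';python3 -m handwheel '[{"hand":0.045,"x":0,"y":0,"z":0.02,"spin":0},{"hand":0.045,"x":0,"y":0,"z":0.05,"spin":0},{"hand":0.045,"x":0,"y":0,"z":0.08,"spin":0},{"hand":0.045,"x":0,"y":0,"z":0.11,"spin":0},{"hand":0.045,"x":0,"y":0,"z":0.11,"spin":0},{"hand":0.045,"x":0,"y":0,"z":0.11,"spin":0}]'
python3 - <<'E'
from h import *
s=read_camera('side');w=read_camera('wrist');t=read_camera('top')
q=proj(s,(567,-174,70));x,y=map(int,q);a=cv2.resize(s['img'][y-22:y+22,x-22:x+22],(400,400),interpolation=2)
p=proj(w,(567,-174,95));b=cv2.resize(w['img'][int(p[1])-70:int(p[1])+50,int(p[0])-60:int(p[0])+60],(400,400),interpolation=2)
save('p6',np.hstack([a,b]))
T0=np.load('pics/top0.npy')
for n,z in(('foot64+',69),('crown',98)):print(n,np.array(proj(s,(567,-174,z)))-(x-22,y-22))
E
```

```text
t: 17.3
eef_pos: [566.9, -173.7, 89.4]
tcp_rot: [3.141, 0.001, -1.153]
ft_force: [1.4, 0.9, -0.0]
opening: 0.466
t: 17.8
eef_pos: [567.6, -174.0, 201.2]
tcp_rot: [-3.14, -0.002, -1.153]
ft_force: [-0.8, -0.2, -1.2]
opening: 0.478
foot64+ [22.77135443 22.91807132]
crown [23.05750186 15.65031152]
```

View pics/p6.png

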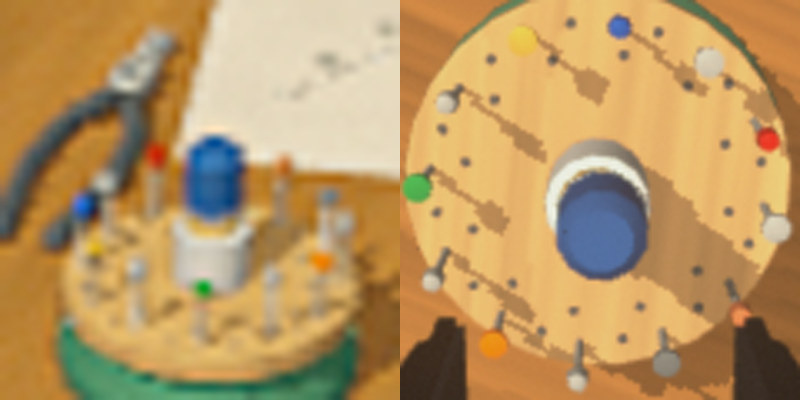

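The side crop shows the cap upright on the hub. Its crown row of about 15.2 matches the 15.65 predicted for a crown at z of 98. The wrist view shows the cap seated on the shim ring and the fingers clear. I'm handing it in.

```bash
python3 -c "
from cell import *
s=state();print(s['t'],s['ft_force']);print(job_done())"
```

```text
17.95 [-0.52143213  0.37094331 -0.05068356]
the job is handed in; nothing more can be done
None
```

The wooden turntable is back on its stand, and the blue cap is pressed home on the shims and released. I handed the job in at about 18 s.

- **Turntable:** I took it by the hub and felt it onto the spindle, shifting a few millimetres to relieve the side forces. It then slid down freely to the shoulder and met it with a light push of about 5 N.
- **Cap:** the teeth dragged at mostly 3–4 N, with readings from 1 to 8 N. The force then rose sharply where the foot met the shims, about 69 mm above the bench. The highest force I read was 13.1 N, which leaves about 10 N on the shims, inside 6–15 N and well under 25 N. Forces were read only at the end of each move.
- **Last checks:** after release, the pictures show the cap upright on the hub, with the crown at the height expected if the foot is on the shims. The fingers were clear and the wrist force was near zero.
- **Disagreement:** by feel the shim stack is about 5 mm thick, while the first camera estimate gave about 3.4 mm. That is within the cameras' error, but I did not measure it further.
- **Other items:** I did not move anything else on the bench, though I did not compare their positions before and after.

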